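Test stroke of a coin slide in the laundry room

ROBOT

A 6-joint arm with a two-finger parallel gripper is mounted at the origin on the work surface. World frame = base frame: x ahead of the robot, y to its left, z up, the work surface at z = 0. Lengths are in m, angles in rad, forces in N, time in s.
With the tool pointing down it reaches from about 0.375 to 0.9 m from the base axis. Payload 3.1 kg.
Tool frame: the origin (TCP) lies at the very end of the fingers, on their centre line; the grasp point (between the pads) lies 19 mm behind it; z points along the fingers, y is the direction in which the jaws open and shut (so a half turn about z gives the same grasp; the last joint's range is limited). The gripper opens to 85 mm and grips with 20 to 120 N. Pads are 22 mm wide; open, the fingers measure 114 mm over their backs; the gripper's body (76 mm by 85 mm) begins 54 mm behind the grasp point. The pads swing forward as they close: fully open they stand 13 mm farther back than shut.
Start: joints at [1.034, 0.527, 1.433, -0, 1.181, -0.178], TCP at [0.219, 0.585, 0.231] pointing down, gripper open.
Joint ranges: [-3.08, 3.08], [-0.75, 2.2], [0.22, 2.44], [-1.43, 4.57], [0, 2.65], [-2.85, 2.85]. Speed limits (rad/s): [2.79, 2.79, 3.14, 3.14, 3.14, 3.14].

INTERFACE

Orientations are given as a unit quaternion [x, y, z, w].
In Python, from station import manip gives the robot as it stands. The module is installed in compiled form; this text tells all that it offers.
- The arm moves only by the tool send_rows, never from a script. Its argument "commands" is a list of rows, each an object with "delta_pos": the shift along the world's x, y, z in cm, a list of three; "yaw": the turn about the world's z in rad. A call has 1 to 10 rows; each row shifts and turns the pose as measured when the row begins; what a row does not reach is not made up. A row lasts 1/8 s, in which the tool goes at most 62.5 mm and 10.7 degrees, less where a joint would pass 70% of its speed; a pose out of reach is approached as far as the arm can. A call is refused whole if a number of a shift passes 6.25 or a number of a turn 0.188, either way. A call with a gripper value outside its range is refused whole. "grip" is the closure, from -1 (fully open) to 1 (shut), set as the call begins (left out, the last holds). The fingers move at their own pace and stop on an object; "force" is the grip in N (left out, the last holds). Time passes only in rows, so rows that do not move let the fingers close. It gives the time, the measured TCP pose, the force and the opening at its end, in the units of the state.
- manip.sense(): the state, without advancing time (a new reading comes with each control period).
- manip.snapshot(name): name is "scene" or "top"; returns the picture (480x640x3 uint8, blue, green, red); there is no depth.
- manip.get_calibration(name): a dict with "fx", "fy", "cx", "cy" (pixels), "dist_coeffs" ([k1, k2, p1, p2, k3] as OpenCV has them; the pictures are not rectified), "world_to_cam" (4x4, takes a point from world to camera coordinates). Camera axes: x right, y down, z forward; pixel columns grow to the right and rows downward; lengths in m; the calibration is good to about 2 mm. A picture is of the moment at which its call begins. get_calibration takes no time and is no camera call.
- manip.sign_off(): hands the job in, once; it reports no verdict.
The state is a dict: "t": time; "q": joint angles; "qd": joint speeds; "tau": joint torques, N m; "tcp_pos": TCP position; "tool_rot": TCP orientation; "force": force on the tool from outside, world axes, zero at the start; "ft_torque": the same for the moment, N m; "finger_gap": opening from 0.0 (shut) to 1.0 (fully open).
Only numpy, scipy, OpenCV 4.12 (cv2) and the standard library are available. Lean on these libraries where they do the work, as an engineer would, in place of code of your own. Each camera call takes 0.05 s, during which the arm holds its last target. There are 200 camera calls.

TASK

Two white coin boxes have been serviced on the folding bench. Give the one with the wide slide its test stroke: push its slide all the way in to the stop, keep it there for a moment, then let it come back out slowly under control, taking a second or more and never letting its spring snap it back, until it is fully out again; then move away. Do not push in the narrow slide of the other box.

Things in the scene. Friction and masses are not known exactly. Their poses are not given: they have to be found in the camera images.
- wide_plate (a point): Upright bare-steel push plate of the WIDE slide, 100 wide, 10 thick, from 35 to 95 mm above the bench; three round pockets in the tongue behind it. Point: middle of its width and thickness, 72 mm above the bench; moves with the slide. x: level, square to the plate, into the box (push this way); y along its width; z up. 95 mm in front of the box's face when fully out, 35 when in.
- wide_slide (a joint): Travel of the wide slide, m: 0 fully out (rest), 0.060 in at its hard stop. A spring pushes it out, 4 N at 0 rising evenly to 9 N fully in; it moves 0.35 kg and snaps out in under 0.2 s if let go. The flat tongue is 80 mm wide, top 48 mm above the bench. Its white box is fixed, 140 mm wide, 82 mm high in front, 120 mm high from 60 mm behind the face.
- narrow_plate (a point): Push plate of the NARROW slide of the other white box (90 mm wide): same make and heights, but the plate is only 50 mm wide and its tongue has a single pocket. Not to be pushed. Point and axes as for the wide plate. The boxes may stand either way round, left and right, each turned up to 12 degrees.
- narrow_slide (a joint): Travel of the narrow slide, m: 0 fully out, 0.060 fully in; same spring. It must stay out.

How it is judged:
By the outcome, as a careful person would: the job done as asked, in the order asked, and still so for the second after the job is handed in, with the robot touching nothing.
It also fails if it takes over 40 s, if anything falls off the work surface, if the arm or the gripper's body presses on something with over 40 N, if the wrist force passes 120 N, or if a joint passes its speed limit or range.

## Working session

There is one attempt and no reset: what is moved stays moved. The work goes in short steps, Python scripts to look and compute and a tool call to move; the robot and the scene stay as the last step left them, time stands still between calls to the robot, and variables do not carry over. Pictures are saved under pics/ and viewed, about 8 in all and at most 12, crops included, and the job is handed in when it is done.

Besides the shell and the picture viewer there is one more tool, called after "Request:" as a command line: name --argument value ..., lists and objects as JSON in quotes. send_rows: Moves the arm, as the interface text tells. Its arguments: {"type":"object","properties":{"commands":{"type":"array","items":{"type":"object","properties":{"delta_pos":{"type":"array","items":{"type":"number"}},"yaw":{"type":"number"}}}},"grip":{"type":"number"},"force":{"type":"number"}},"required":["commands"]}

```bash
mkdir -p pics; python3 - <<'E'
from station import manip
import cv2
for n in("scene","top"):
    cv2.imwrite(f"pics/{n}0.png",manip.snapshot(n)); c=manip.get_calibration(n); print(n,c)
print(manip.sense())
E
```

```text
scene {'fx': 442.2473248037462, 'fy': 442.2473248037462, 'cx': 317.11244518277255, 'cy': 252.06384673838414, 'dist_coeffs': array([-0.00114031,  0.        ,  0.        ,  0.        ,  0.        ]), 'world_to_cam': array([[ 0.41253291,  0.91083733, -0.01385461, -0.25753406],
       [ 0.60510649, -0.28536785, -0.74324379, -0.30086098],
       [-0.68092785,  0.29822901, -0.66887721,  1.14399845],
       [ 0.        ,  0.        ,  0.        ,  1.        ]])}
top {'fx': 447.9389578760249, 'fy': 447.9389578760249, 'cx': 319.2573887606439, 'cy': 244.76323041822835, 'dist_coeffs': array([-0.08195208,  0.        ,  0.        ,  0.        ,  0.        ]), 'world_to_cam': array([[-0.0014692 , -0.99957725,  0.02903727, -0.01146162],
       [-0.99563278, -0.00124831, -0.09334779,  0.61705053],
       [ 0.09334457, -0.02904761, -0.99521004,  0.75978218],
       [ 0.        ,  0.        ,  0.        ,  1.        ]])}
{'t': 0.1, 'q': array([ 1.03349393e+00,  5.28358527e-01,  1.43377456e+00,  1.80818026e-05,
        1.18139692e+00, -1.78486708e-01]), 'qd': array([-0.0002873 , -0.00066123, -0.00363228, -0.0015796 , -0.00101689,
       -0.00017928]), 'tau': array([ 5.11620347e-04, -4.43306029e+01, -1.78586018e+01, -2.22160679e-04,
        3.84473620e-03,  6.30802461e-06]), 'tcp_pos': array([0.21910534, 0.58465184, 0.23044036]), 'tool_rot': array([ 1.78450256e-01,  9.83948458e-01, -9.04365052e-04, -3.47159790e-04]), 'force': array([0.12902811, 0.28492574, 0.09652009]), 'ft_torque': array([ 0.01087028, -0.00148002,  0.00764165]), 'finger_gap': 1.0052109800754854}
```

View pics/top0.png

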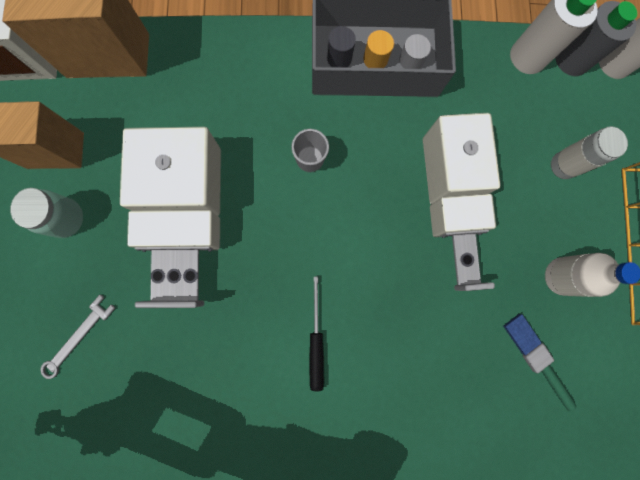

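View pics/scene0.png

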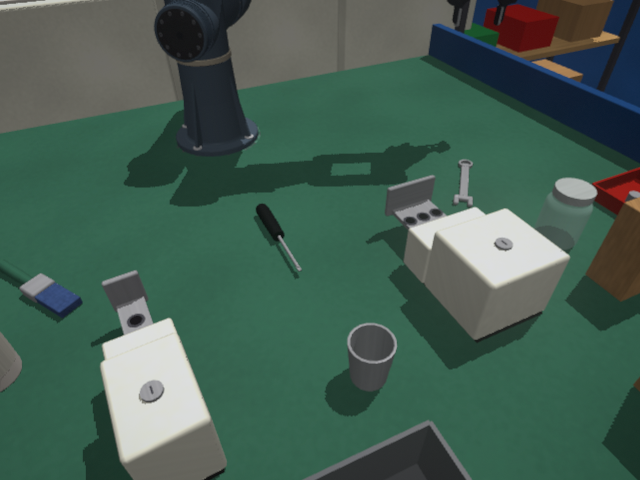

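The top view shows the wide slide (three pockets) on the left, with its plate top edge at about (136,305)–(201,304). The narrow one is at right, plate near (480,287). I'll measure the wide one more closely.

```bash
cat > h.py <<'E'
import numpy as np, cv2
from station import manip
def bp(n,uv,z):
    c=manip.get_calibration(n);K=np.array([[c['fx'],0,c['cx']],[0,c['fy'],c['cy']],[0,0,1]])
    p=cv2.undistortPoints(np.array(uv,float).reshape(-1,1,2),K,c['dist_coeffs'])[:,0]
    T=c['world_to_cam'];R=T[:3,:3];o=-R.T@T[:3,3]
    d=np.c_[p,np.ones(len(p))]@R
    return o+d*((z-o[2])/d[:,2])[:,None]
E
python3 - <<'E'
from h import *
im=cv2.imread("pics/top0.png")[200:320,115:235]
cv2.imwrite("pics/crop1.png",cv2.resize(im,None,fx=5,fy=5,interpolation=cv2.INTER_CUBIC))
print(bp("top",[(136,305),(201,304)],.095)); print(bp("top",[(128,247),(211,249)],.082)); print(bp("scene",[(387,187),(434,178)],.095))
E
```

```text
[[0.51376229 0.28366389 0.095     ]
 [0.51587454 0.17894544 0.095     ]]
[[0.60798812 0.30501878 0.082     ]
 [0.60489275 0.1673313  0.082     ]]
[[0.5114428  0.18939031 0.095     ]
 [0.52307497 0.28186769 0.095     ]]
```

View pics/crop1.png

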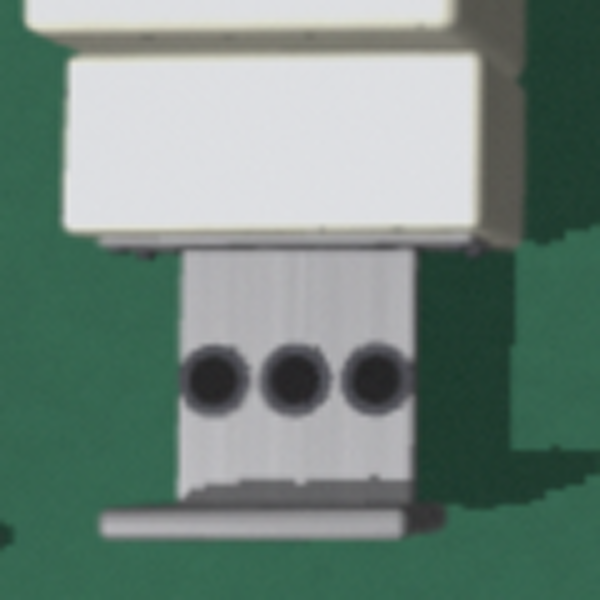

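```bash
python3 - <<'E'
from h import *
f=lambda a:np.array(a)/5+np.array([115,200])-.4
P=bp("top",f([(100,510),(404,508),(404,538),(100,538)]),.095);print(P,P.mean(0))
F=bp("top",f([(63,233),(480,235)]),.082);print(F,F.mean(0))
print(bp("top",f([(214,380),(295,380),(376,380)]),.048))
for A,B in((P[0],P[1]),(P[3],P[2]),F):
    d=A-B;print(np.linalg.norm(d),np.degrees(np.arctan2(-d[0],d[1])))
S=bp("top",f([(179,495),(181,250)]),.048);d=S[1]-S[0];print('tongue',np.degrees(np.arctan2(d[1],d[0])))
S=bp("top",f([(413,495),(415,250)]),.048);d=S[1]-S[0];print('tongue',np.degrees(np.arctan2(d[1],d[0])))
E
```

```text
[[0.51915838 0.2860921  0.095     ]
 [0.5202834  0.18798889 0.095     ]
 [0.51077445 0.1878166  0.095     ]
 [0.51024749 0.28584698 0.095     ]] [0.51511593 0.23693614 0.095     ]
[[0.60930859 0.30641294 0.082     ]
 [0.60883661 0.16807054 0.082     ]] [0.6090726  0.23724174 0.082     ]
[[0.56199881 0.26579935 0.048     ]
 [0.56208991 0.2378414  0.048     ]
 [0.56216822 0.209995   0.048     ]]
0.09810965542602727 0.6570244738637022
0.09803179684967235 0.30799179400896015
0.13834320139562384 -0.19547168107743695
tongue 1.215147656016816
tongue 0.7277698420825393
```

Request:
send_rows --commands '[{"delta_pos": [3,-4.5,0],"yaw": 0.09},{"delta_pos": [3,-4.5,0],"yaw": 0.09},{"delta_pos": [3,-4.5,0],"yaw": 0.09},{"delta_pos": [3,-4.5,0],"yaw": 0.09},{"delta_pos": [3,-4.5,0],"yaw": 0},{"delta_pos": [3,-4.5,0],"yaw": 0},{"delta_pos": [2,-4,0],"yaw": 0},{"delta_pos": [2,-4,0],"yaw": 0}]' --grip 1

```text
t: 1.1
tcp_pos: [0.4418, 0.2258, 0.2275]
tool_rot: [-0.011, 1.0, -0.001, -0.001]
force: [0.3, 1.0, 0.8]
finger_gap: -0.0
```

Request:
send_rows --commands '[{"delta_pos": [0,1.1,-4]},{"delta_pos": [0,0,-4]},{"delta_pos": [0,0,-4]},{"delta_pos": [0,0,-4]},{"delta_pos": [2.0,0,-0.2]},{"delta_pos": [1.5,0,0]},{"delta_pos": [0,0,0]}]'

```text
validation failed for argument at $.co...
```

```bash
python3 - <<'E'
from h import *
s=manip.sense();print(s['tcp_pos'],s['force'],s['tool_rot'])
im=manip.snapshot("scene");cv2.imwrite("pics/s1.png",cv2.resize(im[100:300,330:570],None,fx=3,fy=3))
E
```

```text
[0.44175466 0.22584452 0.22754281] [0.28233078 0.98310809 0.82847922] [-0.0106466   0.99994173 -0.0013861  -0.00112407]
```

View pics/s1.png

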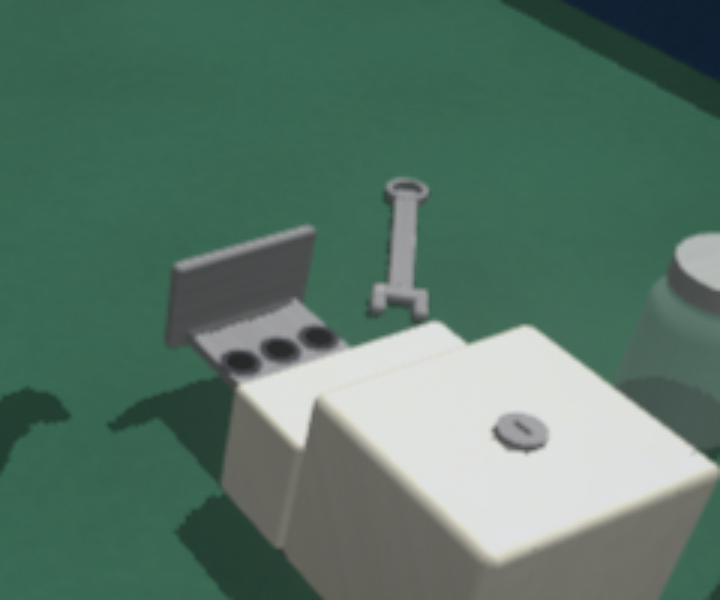

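The move was refused because yaw is required in each row. The crop shows the plate still out, with the gripper just above the frame.

Request:
send_rows --commands '[{"delta_pos": [0,1.1,-4],"yaw": 0},{"delta_pos": [0,0,-4],"yaw": 0},{"delta_pos": [0,0,-4],"yaw": 0},{"delta_pos": [0,0,-4],"yaw": 0},{"delta_pos": [2.0,0,-0.2],"yaw": 0},{"delta_pos": [1.5,0,0],"yaw": 0},{"delta_pos": [0,0,0],"yaw": 0}]'

```text
t: 2.02
tcp_pos: [0.4819, 0.2314, 0.0603]
tool_rot: [-0.006, 1.0, -0.003, 0.001]
force: [-0.4, -0.0, -0.6]
finger_gap: -0.004
```

```bash
python3 - <<'E'
from h import *
s=manip.sense();print(s['tcp_pos'],s['force'],s['tool_rot'])
im=manip.snapshot("scene");cv2.imwrite("pics/s2.png",cv2.resize(im[60:300,310:570],None,fx=2.5,fy=2.5))
E
```

```text
[0.48186495 0.23142862 0.06031935] [-0.36337959 -0.01507512 -0.58161686] [-6.38731281e-03  9.99974840e-01 -3.00878966e-03  6.84726079e-04]
```

View pics/s2.png

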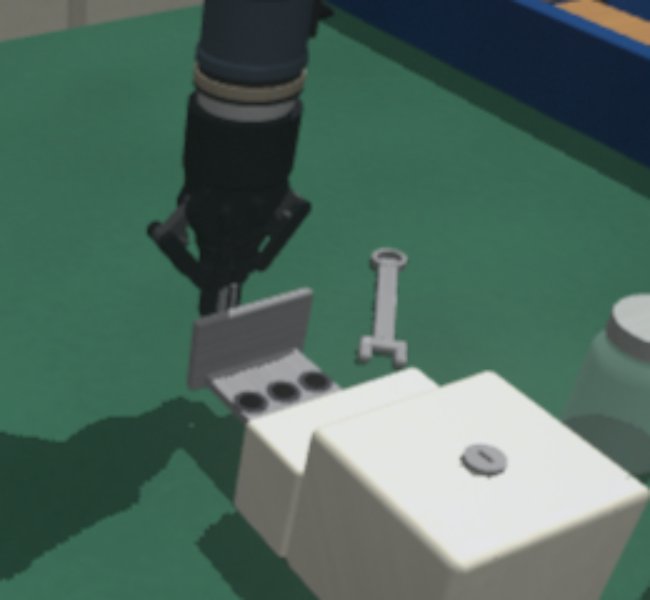

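The fingers are shut, upright and just in front of the plate. Now I'll approach contact and push.

Request:
send_rows --commands '[{"delta_pos": [0.6,0.6,0],"yaw": 0},{"delta_pos": [0.6,0,0],"yaw": 0},{"delta_pos": [0.6,0,0],"yaw": 0},{"delta_pos": [0.6,0,0],"yaw": 0},{"delta_pos": [0.6,0,0],"yaw": 0}]'

```text
t: 2.7
tcp_pos: [0.5071, 0.2381, 0.0617]
tool_rot: [-0.007, 1.0, -0.003, -0.004]
force: [-4.4, 1.0, 3.7]
finger_gap: 0.001
```

Request:
send_rows --commands '[{"delta_pos": [0.7,0,-0.05],"yaw": 0},{"delta_pos": [0.7,0,-0.05],"yaw": 0},{"delta_pos": [0.7,0,-0.05],"yaw": 0},{"delta_pos": [0.7,0,-0.05],"yaw": 0},{"delta_pos": [0.7,0,-0.05],"yaw": 0},{"delta_pos": [0.6,0,0],"yaw": 0}]'

```text
t: 3.45
tcp_pos: [0.5331, 0.2371, 0.0584]
tool_rot: [-0.007, 1.0, -0.006, -0.022]
force: [-8.3, 2.3, 4.9]
finger_gap: 0.003
```

Request:
send_rows --commands '[{"delta_pos": [0.7,0,0.05],"yaw": 0},{"delta_pos": [0.7,0,0.05],"yaw": 0},{"delta_pos": [0.7,0,0],"yaw": 0},{"delta_pos": [0.7,0,0],"yaw": 0}]'

```text
t: 3.95
tcp_pos: [0.5466, 0.2371, 0.0586]
tool_rot: [-0.007, 0.999, -0.007, -0.038]
force: [-8.5, 0.5, 8.4]
finger_gap: -0.001
```

Request:
send_rows --commands '[{"delta_pos": [0.7,0,0],"yaw": 0},{"delta_pos": [0.7,0,0],"yaw": 0},{"delta_pos": [0.7,0,0],"yaw": 0}]'

```text
t: 4.32
tcp_pos: [0.5556, 0.2371, 0.059]
tool_rot: [-0.007, 0.999, -0.008, -0.052]
force: [-9.0, 2.3, 7.2]
finger_gap: 0.001
```

Request:
send_rows --commands '[{"delta_pos": [0.7,0,0],"yaw": 0},{"delta_pos": [0.8,0,0],"yaw": 0},{"delta_pos": [0.8,0,0],"yaw": 0}]'

```text
t: 4.7
tcp_pos: [0.5549, 0.2369, 0.0598]
tool_rot: [-0.007, 0.997, -0.01, -0.079]
force: [-15.2, 0.9, 11.9]
finger_gap: 0.003
```

```bash
python3 - <<'E'
from h import *
s=manip.sense();print(s['tcp_pos'],s['force'],s['tool_rot'])
cv2.imwrite("pics/s3.png",np.vstack([cv2.resize(manip.snapshot("scene")[130:300,360:560],(700,595))]))
E
```

```text
[0.55493285 0.23691065 0.05977954] [-15.23828643   0.89790222  11.86758222] [-0.00697154  0.99678968 -0.01040019 -0.07907951]
```

View pics/s3.png

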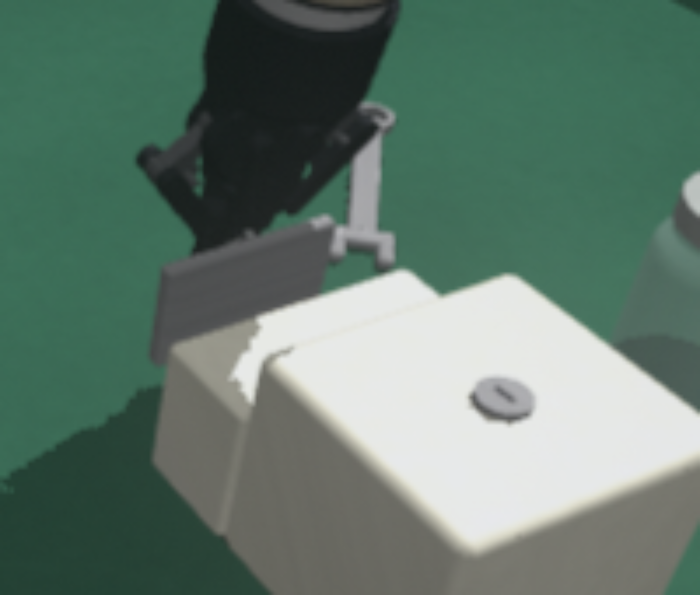

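The plate appears against the box, with its top edge at crop (165,272)–(333,222). Force has risen to 15 N and x no longer advances. I'll hold at the stop and check the plate position.

Request:
send_rows --commands '[{"delta_pos": [0.8,0,0],"yaw": 0},{"delta_pos": [0.7,0,0],"yaw": 0},{"delta_pos": [0.7,0,0],"yaw": 0},{"delta_pos": [0.7,0,0],"yaw": 0}]'

```text
t: 5.25
tcp_pos: [0.5524, 0.2367, 0.0611]
tool_rot: [-0.008, 0.993, -0.014, -0.115]
force: [-14.1, 1.0, 9.1]
finger_gap: -0.002
```

```bash
python3 - <<'E'
from h import *
print(bp("scene",[(407.1,207.7),(455.1,193.4)],.095))
s=manip.sense();print(s['tcp_pos'],s['force'],s['tool_rot'])
cv2.imwrite("pics/t3.png",cv2.resize(manip.snapshot("top")[180:330,100:260],None,fx=4,fy=4))
E
```

```text
[[0.57933755 0.18754553 0.095     ]
 [0.57963932 0.28580759 0.095     ]]
[0.55242232 0.23667302 0.06105315] [-14.07410575   0.99565428   9.09618098] [-0.00779873  0.99322064 -0.01366945 -0.11517416]
```

View pics/t3.png

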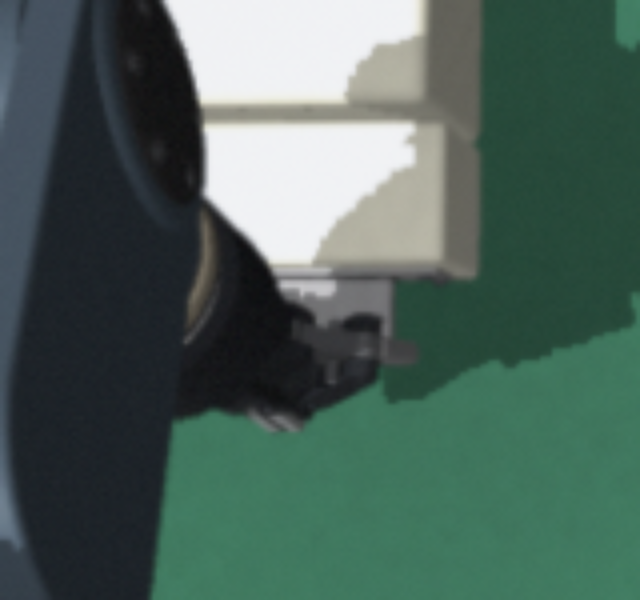

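The plate's back edge is at x≈0.5795, against 0.520 when out. That is 59–60 mm of travel, so it is at the stop and has been held there. Now the slow release.

Request:
send_rows --commands '[{"delta_pos": [0.4,0,0],"yaw": 0},{"delta_pos": [0.2,0,0],"yaw": 0},{"delta_pos": [0.1,0,0],"yaw": 0}]'

```text
t: 5.68
tcp_pos: [0.5463, 0.2365, 0.0618]
tool_rot: [-0.008, 0.991, -0.015, -0.131]
force: [-8.4, 1.2, 5.1]
finger_gap: -0.003
```

Request:
send_rows --commands '[{"delta_pos": [0,0,0],"yaw": 0},{"delta_pos": [0,0,0],"yaw": 0},{"delta_pos": [0,0,0],"yaw": 0}]'

```text
t: 6.05
tcp_pos: [0.535, 0.2363, 0.0624]
tool_rot: [-0.008, 0.989, -0.016, -0.144]
force: [-6.5, 1.8, 4.3]
finger_gap: 0.001
```

Request:
send_rows --commands '[{"delta_pos": [0,0,0],"yaw": 0},{"delta_pos": [0,0,0],"yaw": 0},{"delta_pos": [0,0,0],"yaw": 0},{"delta_pos": [0,0,0],"yaw": 0}]'

```text
t: 6.55
tcp_pos: [0.522, 0.2361, 0.0631]
tool_rot: [-0.009, 0.987, -0.017, -0.159]
force: [-6.2, 0.6, 4.2]
finger_gap: -0.004
```

Request:
send_rows --commands '[{"delta_pos": [-0.1,0,-0.05],"yaw": 0},{"delta_pos": [-0.1,0,-0.05],"yaw": 0},{"delta_pos": [-0.1,0,-0.05],"yaw": 0},{"delta_pos": [-0.1,0,-0.05],"yaw": 0},{"delta_pos": [-0.1,0,-0.05],"yaw": 0}]'

```text
t: 7.18
tcp_pos: [0.5054, 0.2359, 0.0636]
tool_rot: [-0.009, 0.985, -0.018, -0.173]
force: [-5.6, 0.2, 6.4]
finger_gap: 0.002
```

Request:
send_rows --commands '[{"delta_pos": [-0.1,0,0],"yaw": 0},{"delta_pos": [-0.1,0,0],"yaw": 0},{"delta_pos": [-0.1,0,0],"yaw": 0},{"delta_pos": [-0.1,0,0],"yaw": 0},{"delta_pos": [-0.1,0,0],"yaw": 0}]'

```text
t: 7.8
tcp_pos: [0.497, 0.2358, 0.0639]
tool_rot: [-0.009, 0.984, -0.018, -0.177]
force: [-4.2, -0.1, 3.2]
finger_gap: 0.0
```

Request:
send_rows --commands '[{"delta_pos": [-0.2,0,0],"yaw": 0},{"delta_pos": [-0.2,0,0],"yaw": 0},{"delta_pos": [-0.2,0,0],"yaw": 0},{"delta_pos": [-0.2,0,0],"yaw": 0},{"delta_pos": [-0.2,0,0],"yaw": 0}]'

```text
t: 8.43
tcp_pos: [0.488, 0.2358, 0.0638]
tool_rot: [-0.009, 0.984, -0.018, -0.175]
force: [-0.5, 0.1, 1.1]
finger_gap: -0.001
```

Request:
send_rows --commands '[{"delta_pos": [-0.3,0,0],"yaw": 0},{"delta_pos": [-0.3,0,0],"yaw": 0},{"delta_pos": [-0.5,0,0],"yaw": 0},{"delta_pos": [-2,0,0],"yaw": 0},{"delta_pos": [-3,0,0],"yaw": 0},{"delta_pos": [-1,0,4],"yaw": 0},{"delta_pos": [0,2,5],"yaw": 0},{"delta_pos": [0,4,5],"yaw": 0},{"delta_pos": [0,4,2],"yaw": 0},{"delta_pos": [0,4,0],"yaw": 0}]'

```text
t: 9.68
tcp_pos: [0.4187, 0.3759, 0.2271]
tool_rot: [-0.006, 0.986, -0.017, -0.168]
force: [0.8, -0.5, 0.5]
finger_gap: -0.003
```

Request:
send_rows --commands '[{"delta_pos": [-1,5,0],"yaw": 0},{"delta_pos": [-1,5,0],"yaw": 0},{"delta_pos": [-1,5,0],"yaw": 0},{"delta_pos": [0,0,0],"yaw": 0},{"delta_pos": [0,0,0],"yaw": 0}]'

```text
t: 10.3
tcp_pos: [0.3873, 0.5325, 0.2268]
tool_rot: [-0.007, 0.986, -0.016, -0.165]
force: [-0.3, -0.5, -0.3]
finger_gap: -0.003
```

```bash
python3 - <<'E'
from h import *
s=manip.sense();print(s['t'],s['tcp_pos'],s['force'],abs(s['qd']).max())
im=manip.snapshot("top");cv2.imwrite("pics/t4.png",im)
a=cv2.imread("pics/top0.png").astype(int)
print("narrow plate region diff",abs(a-im)[230:300,440:505].mean(),"wide",abs(a-im)[295:312,130:205].mean())
E
```

```text
10.3 [0.38729048 0.53254198 0.22680495] [-0.32909028 -0.49349145 -0.34356773] 0.01890116509929129
narrow plate region diff 5.851941391941392 wide 25.91607843137255
```

View pics/t4.png

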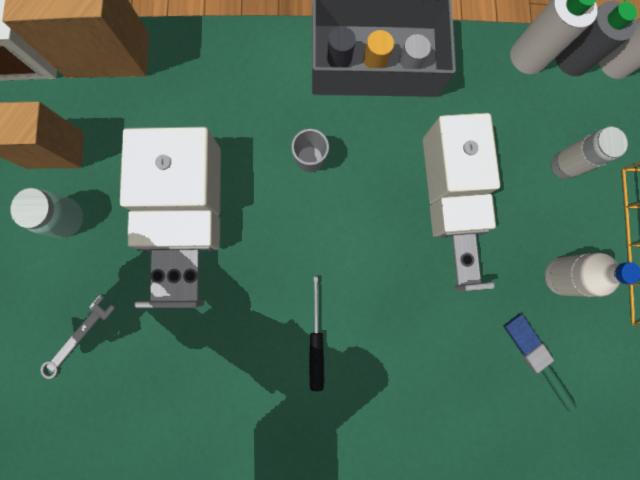

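The wide plate is back at (136–201, 305), the same as at the start; only the shadow differs. The narrow slide is unmoved and the arm is clear.

```bash
python3 -c "
from station import manip
print(manip.sign_off())"
```

```text
the job is handed in; nothing more can be done
None
```

The wide slide got its full test stroke, and I handed the job in at about 10 s of the 40 s allowed.

- **Push:** With the gripper shut, I pushed the wide plate in until it stopped moving and the push force rose to about 15 N. The camera put the travel at about 59.5 mm of 60. I held it there for about 0.8 s.
- **Return:** I let it out over about 3 s, with the fingers still against the plate at every reading, until the contact force faded to nearly zero. Then I moved the arm away.
- **Final check:** The top picture shows the wide plate back at its starting position, the narrow slide unmoved and the robot clear. The picture-difference figure for the wide plate was high (26); I put that down to the arm's shadow now falling there and judged the position by eye.
- **Not as planned:** The tool leaned to about 20° under the push load, because each row starts from the measured pose. The contact held, and the wrist force readings stayed under 20 N.

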